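# Cover the melting pot with its nested lids, then raise the outer cover alone

## Robot

A 6-joint arm with a two-finger parallel gripper is mounted at the origin on a cart in front of the work surface, level with it; the furniture and walls round the work are solid. World frame = base frame: x ahead of the robot, y to its left, z up, the work surface at z = 0. Lengths are in m, angles in rad, forces in N, time in s.
With the tool pointing down it reaches from about 0.35 to 0.975 m from the base axis. Payload 4.9 kg.
Tool frame: the origin (TCP) lies midway between the tips of the shut fingers; the grasp point (between the pads) lies 19 mm behind it; z points along the fingers, y is the line along which they close (so a half turn about z gives the same grasp; the last joint's range is limited). The gripper opens to 85 mm and grips with 20 to 120 N. Pads are 22 mm wide; open, the fingers measure 114 mm over their backs; the gripper's body (76 mm by 85 mm) begins 54 mm behind the grasp point. The pads swing forward as they close: fully open they stand 13 mm farther back than shut.
Start: joints at [-1.321, 0.053, 1.613, -0, 1.476, -0.119], TCP at [0.225, -0.583, 0.208] pointing down, gripper open.
Joint ranges: [-3.01, 3.01], [-1.01, 2.22], [0.06, 2.58], [-1.02, 4.17], [0.09, 2.62], [-3.14, 3.14]. Speed limits (rad/s): [2.57, 2.57, 3.14, 3.14, 3.14, 3.14].

## Interface

Orientations are given as a rotation vector (axis times angle).
In Python, from station import ctrl, optics, job gives the robot as it stands.
- The arm moves only by the shell command python3 -m jog 'ROWS' [OPENING] [FORCE]. ROWS is JSON, a list of rows, each a list of 2 entries, a list of its own where there are three numbers: the shift along the tool's x, y, z in m, then the turn, a rotation vector about the tool's x, y, z in rad. A call has 1 to 5 rows; each row is the pose to reach, as a shift and turn from the pose commanded when the call began, along the tool's axes at that moment; what a row does not reach only later rows make up. A row lasts 1/10 s, in which the tool goes at most 50 mm and 8.59 degrees, less where a joint would pass 70% of its speed; a pose out of reach is approached as far as the arm can. A call with a gripper value outside its range is refused whole. OPENING is the opening, from 0 (shut) to 1 (fully open), set as the call begins (- or left out, the last holds). The fingers move at their own pace and stop on an object; FORCE is the grip in N (left out, the last holds). Time passes only in rows, so rows that repeat a pose let the fingers close. It gives the time, the measured TCP pose, the force, the opening and the grip force at its end, in the units of the state.
- ctrl.get_obs(): the state, without advancing time (a new reading comes with each control period).
- optics.get_image(name): name is "scene" or "top" or "wrist"; returns a dict with "image" (420x560x3 uint8, blue, green, red), "fx", "fy", "cx", "cy" (pixels), "rvec" (rotation vector, rad) and "tvec" (3), from world to camera coordinates, as OpenCV has them; the wrist camera has in their place "mount" (4x4, takes a point from camera to tool coordinates, whose origin is the TCP and whose axes are the flange's). Camera axes: x right, y down, z forward; pixel columns grow to the right and rows downward; lengths in m; the calibration is good to about 2 mm. A picture is of the moment at which its call begins: read the wrist's pose just before it. There is no depth.
- job.finish_job(): hands the job in; it is judged then, once.
The state is a dict: "t": time; "q": joint angles; "dq": joint speeds; "effort": joint torques, N m; "tool_pos": TCP position; "tool_rot": TCP orientation; "contact_force": force on the tool from outside, world axes, zero at the start; "wrist_torque": the same for the moment, N m; "opening": finger opening in m; "grip_force": force on a finger pad.
Only numpy, scipy, OpenCV 4.12 (cv2) and the standard library are available. Lean on these libraries where they do the work, as an engineer would, in place of code of your own. Each camera call takes 0.05 s, during which the arm holds its last target. There are 200 camera calls.

## Task

The soap off-cuts in the steel pot have warmed through: without lifting the pot, slide it along the hob from the large double-ringed cooking zone to the middle of the small single-ringed warming zone. Then carry the nested pair of lids over together (the black knob of the inner lid lifts both), set them down gently on the pot so that the glass inner lid sits flush in its mouth, and let go of the knob. Last, to look at the soap through the glass, lift the wooden outer cover off alone by its collar, leaving the glass lid shut and undisturbed, and finish still holding the cover level in the air, a good 10 cm above where it sat; leave the timer, the stamp and the soap bar standing by as they are.

Things in the scene. Friction and masses are not known exactly. Their poses are not given: they have to be found in the camera images.
- hob: Flat two-zone glass-top hob, 165 (x) x 340 (y) x 40 mm high, fixed; origin at the centre of its underside; its top is a smooth level plane 40 mm above that. Its front with two small dials faces the robot (-x). The two zones are printed side by side along its y, 170 mm apart; which one is left and which right varies.
- zone_large: Large cooking zone: two concentric thin white circles printed on the hob's top, outer diameter 144 mm, inner 132 mm; origin at their centre, on the hob's top plane. The pot starts here.
- zone_small: Small warming zone: one thin white circle of 124 mm diameter printed on the hob's top; origin at its centre, on the hob's top plane. The pot (116 mm) just fits inside it.
- pot: Open round steel pot with soap off-cuts in it, 0.6 to 1.0 kg: outer diameter 116 mm, inner 108 mm, rim 80 mm above the base; origin at the centre of its base, z up. Two level loop handles on its +y and -y sides reach out to 101 mm from its centre.
- pot_handle_a (a point): Where to pinch the pot's loop handle on its +y side: 82 mm out from the pot's centre, 52 mm above its base. The handle is a level U of 10 mm round bar, 44 mm wide over its two straight legs, which run along the pot's y axis; pinch across the legs (along the pot's x) from above. Axes as the pot's.
- pot_handle_b (a point): The same point of the loop handle on the pot's -y side.
- lid_mat: Square cork mat, 150 x 150 x 6 mm, fixed on the bench; origin at the centre of its underside. The pair of lids starts on it, the wooden cover lying on the glass lid.
- inner_lid: Inner lid, 0.24 kg: glass pane in a steel band of 120 mm diameter (10 to 15 mm above the origin), which comes to lie on the pot's rim, over a gasket plug 102 mm across, tapered to 94 at the bottom, 10 mm deep. Origin at the centre of the plug's underside, z up; 70 mm above the pot's origin when fully seated. On its axis a stem of 18 mm carries the knob.
- knob_top (a point): Centre of the top of the inner lid's knob, a black plastic cylinder of 25 mm diameter, 29 mm tall, whose top is 74 mm above the inner lid's origin. It stands 27 mm out of the cover's collar. The cover lies loose on the inner lid, so lifting by this knob lifts both lids.
- outer_lid: Outer lid, 0.20 kg: wooden cover of 137 mm diameter with a skirt (inner diameter 127 mm) that goes loosely over the pot's rim. Origin at the centre of the skirt's lower edge, z up; its flat top is 21 mm above. Lying on the inner lid, its origin is 4 mm above the inner lid's origin. The knob stands up through it with 3 mm of play all round.
- collar_top (a point): Centre of the top of the cover's collar, 43 mm above the cover's origin: a wooden ring of 42 mm outer and 31 mm inner diameter, standing 22 mm up from the cover's flat top, round the knob. Lifting by the collar lifts the cover alone, off over the knob.
- timer: White wind-up kitchen timer, 62 x 62 x 37 mm, standing at the back left; origin at the centre of its underside. Leave alone.
- wood_stamp: Turned wooden hand stamp, 35 x 35 x 64 mm, standing behind the hob's left end; origin at the centre of its underside. Leave alone.
- yellow_soap: Yellow soap bar, 55 x 76 x 26 mm, lying at the right of the soap cutter; origin at the centre of its underside. Leave alone.

How it is judged:
On the way, in this order (a step that is already met when the one before it is completed fails the run):
1. the pot has been slid onto the small warming zone and stands still, its centre within 15 mm of the zone's (horizontal distance between pot and zone_small below 0.015 m and z of pot in the frame of hob below 0.043 m and angle between pot's own z axis and vertical below 0.04 rad and linear speed of pot below 0.01 m/s), for 0.3 s.
2. both lids together sit on the pot, the glass lid fully seated, the cover resting on it, and the knob has been let go (horizontal distance between pot and zone_small below 0.015 m and z of pot in the frame of hob below 0.043 m and angle between each of pot, inner_lid's own z axis and vertical below 0.04 rad and z of inner_lid in the frame of pot between 0.067 and 0.073 m and horizontal distance between inner_lid and pot below 0.006 m and z of outer_lid in the frame of inner_lid below 0.008 m and contact force between the fingers and inner_lid below 0.3 N and linear speed of inner_lid below 0.01 m/s), for 0.3 s.
At the end, for the whole second after the job is handed in: The gripper holds the wooden cover still, level within 0.15 rad, at least 80 mm above its seat, touching no lid or pot; the glass lid is untouched and seated in the pot (within 3 mm in height, 6 mm off centre, 0.04 rad); the pot stands flat on the hob within 15 mm of the small zone's centre (horizontal distance between pot and zone_small below 0.015 m and z of pot in the frame of hob below 0.043 m and angle between each of pot, inner_lid's own z axis and vertical below 0.04 rad and z of inner_lid in the frame of pot between 0.067 and 0.073 m and horizontal distance between inner_lid and pot below 0.006 m and z of outer_lid in the frame of inner_lid above 0.084 m and angle between outer_lid's own z axis and vertical below 0.15 rad and contact force between the fingers and outer_lid above 1 N and contact force between outer_lid and inner_lid below 0.1 N and contact force between outer_lid and pot below 0.1 N and contact force between the arm and inner_lid below 0.3 N and linear speed of outer_lid below 0.03 m/s and linear speed of inner_lid below 0.01 m/s); the arm keeps its last pose, push and grip.
It fails at once if the pot is lifted more than 8 mm off the hob or tipped more than 0.15 rad (z of pot in the frame of hob above 0.048 m or angle between pot's own z axis and vertical above 0.15 rad).
It fails at once if the two lids come apart (cover more than 15 mm off the glass lid) while the glass lid is not seated in the pot (z of outer_lid in the frame of inner_lid above 0.019 m and not (z of inner_lid in the frame of pot between 0.067 and 0.073 m and horizontal distance between inner_lid and pot below 0.006 m and angle between inner_lid's own z axis and vertical below 0.04 rad)).
It fails at once if the lids are slammed down on the pot (contact force over 60 N) (contact force between inner_lid and pot above 60 N).
It fails at once if the timer, the wooden stamp or the yellow soap bar is moved more than 30 mm (distance of any of timer, wood_stamp, yellow_soap from where it was at the start of the episode above 0.03 m).
It also fails if it takes over 72 s, if anything falls off the work surface, if the arm or the gripper's body presses on something with over 40 N, if the wrist force passes 120 N, or if a joint passes its speed limit or range.

## Working session

There is one attempt and no reset: what is moved stays moved. The work goes in short steps, Python scripts to look and compute and a shell command to move; the robot and the scene stay as the last step left them, time stands still between calls to the robot, and variables do not carry over. Pictures are saved under pics/ and viewed, at most 10 in all, crops included, and the job is handed in when it is done.

```bash
ls; mkdir -p pics; python3 - <<'E'
from station import ctrl, optics
import cv2,pickle
import numpy as np
o=ctrl.get_obs();print(o)
ims=[]
for n in("scene","top"):
    d=optics.get_image(n);pickle.dump(d,open(f"pics/{n}0.pkl","wb"));cv2.imwrite(f"pics/{n}0.png",d["image"])
    print(n,d["fx"],d["cx"],d["cy"],d["rvec"],d["tvec"])
d=optics.get_image("wrist");print(d["mount"],d["fx"])
E
```

```text
pics
{'t': 0.0, 'q': array([-1.32098471e+00,  5.33605655e-02,  1.61428021e+00,  1.25543706e-05,
        1.47600021e+00, -1.19001413e-01]), 'dq': array([-0.00143014, -0.00155176,  0.00149973, -0.00012362,  0.00042469,
       -0.00097851]), 'effort': array([ 3.63629961e-04, -3.93682051e+01, -3.70173383e+01, -5.73745365e-05,
        7.26628496e-03,  2.51039744e-06]), 'tool_pos': array([ 0.22515564, -0.58232333,  0.20686901]), 'tool_rot': array([-3.08631797e+00, -5.75675509e-01,  1.90579676e-04]), 'contact_force': array([0.22635639, 1.0806166 , 0.64672579]), 'wrist_torque': array([-0.03570141,  0.05086456, -0.03719994]), 'grip_force': 0.0, 'opening': 0.0853486225629949}
scene 440.4465832275284 284.68676924769176 214.77794073061307 [ 2.39917461  0.34010908 -0.11285388] [-0.54015637 -0.05107686  1.58457372]
top 514.7142472554787 283.0666063690873 215.4304641823005 [ 2.09009644 -2.14683322  0.17368212] [0.00497843 0.57764555 1.22325607]
[[ 9.97764147e-05 -9.66087015e-01 -2.58216709e-01  6.52478129e-02]
 [ 9.99999571e-01  3.34317922e-04 -8.64405068e-04 -8.60467954e-04]
 [ 9.21416986e-04 -2.58216512e-01  9.66086634e-01 -1.65400268e-01]
 [ 0.00000000e+00  0.00000000e+00  0.00000000e+00  1.00000000e+00]] 329.04867780141814
```

View pics/top0.png

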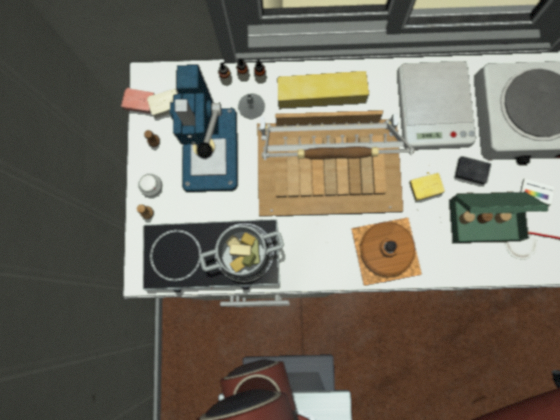

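View pics/scene0.png

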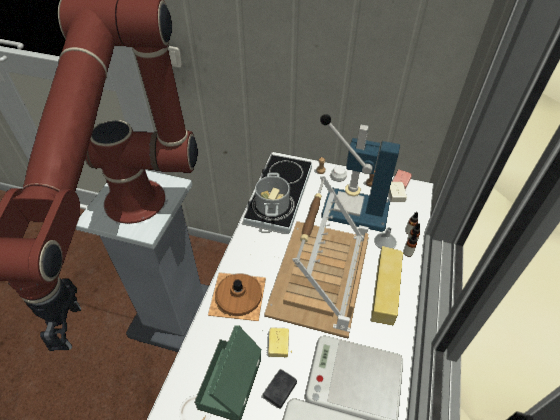

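The top view shows the hob at the left: small zone around (175,256), pot on the large zone at (243,252) with its handles at (208,262) and (275,243). The lids are at (388,248). The scene view agrees.

```bash
cat > h.py <<'E'
import cv2, numpy as np, pickle
from scipy.spatial.transform import Rotation as R
from station import ctrl, optics
def cam(d,obs=None):
    "origin, cam->world rotation"
    if "mount" in d:
        M=np.array(d["mount"]); Rt=R.from_rotvec(obs["tool_rot"]).as_matrix()
        return Rt@M[:3,3]+obs["tool_pos"], Rt@M[:3,:3]
    Rm=cv2.Rodrigues(np.array(d["rvec"]))[0]
    return -Rm.T@np.array(d["tvec"]), Rm.T
def ray(d,uv,z,obs=None):
    o,Rw=cam(d,obs); uv=np.atleast_2d(uv).astype(float)
    v=np.c_[(uv[:,0]-d["cx"])/d["fx"],(uv[:,1]-d["cy"])/d["fy"],np.ones(len(uv))]@Rw.T
    return o+v*((z-o[2])/v[:,2])[:,None]
def proj(d,P,obs=None):
    o,Rw=cam(d,obs); c=(np.atleast_2d(P)-o)@Rw
    return np.c_[d["cx"]+d["fx"]*c[:,0]/c[:,2],d["cy"]+d["fy"]*c[:,1]/c[:,2]]
def circ(p,r=None):
    "robust circle fit; r fixed if given"
    from scipy.optimize import least_squares
    p=p[:,:2]; x0=np.r_[np.median(p,0),[] if r else [.06]]
    f=lambda x: np.hypot(p[:,0]-x[0],p[:,1]-x[1])-(r or x[-1])
    return least_squares(f,x0,loss="soft_l1",f_scale=.002).x
E
python3 - <<'E'
from h import *
d=pickle.load(open("pics/top0.pkl","rb"));im=d["image"];g=im.max(2)
def pts(mask):
    v,u=np.nonzero(mask);return np.c_[u,v]
# small zone
m=np.zeros(g.shape,bool);m[228:284,148:202]=1
p=pts(m&(g>90));P=ray(d,p,.04)[:,:2]
c=circ(P,.062);k=abs(np.hypot(*(P-c).T)-.062)<.005;print("small",len(P),k.sum(),c,circ(P[k]))
# hob dark
m=(g<60).astype(np.uint8);m[:,:140]=0;m[:220]=0;m[292:]=0;m[:,284:]=0
q=cv2.minAreaRect(pts(m>0).astype(np.float32));B=ray(d,cv2.boxPoints(q),.04)[:,:2];print("hob",B.mean(0),B)
# lids: knob dark, cover by colour
m=np.zeros(g.shape,bool);m[235:262,375:405]=1
p=pts(m&(g<60));print("knob px",p.mean(0),len(p),ray(d,p.mean(0),.08))
for uv in [(208,262),(275,243)]:print("handle~",ray(d,uv,.092))
print("pot~",ray(d,(241,251),.12))
s=cv2.resize(im[215:295,140:285],None,fx=5,fy=5,interpolation=cv2.INTER_CUBIC);cv2.imwrite("pics/z1.png",s)
E
```

```text
small 417 413 [0.48846434 0.25913065] [0.48848996 0.25917517 0.06104874]
hob [0.48233018 0.17487308] [[0.56263577 0.34414218]
 [0.56632388 0.01215132]
 [0.40225136 0.00944323]
 [0.3981097  0.33375558]]
knob px [390.         246.29850746] 67 [[ 0.49030791 -0.26431404  0.08      ]]
handle~ [[0.46333261 0.16942471 0.092     ]]
handle~ [[0.50424782 0.00974425 0.092     ]]
pot~ [[0.4841342  0.08812041 0.12      ]]
```

View pics/z1.png

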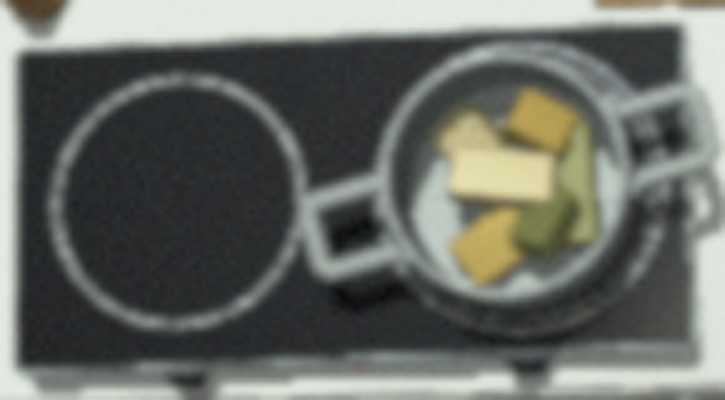

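```bash
cat >> h.py <<'E'
def to(pos,ydir):
    "print tool-frame shift and turn to a tool-down pose whose tool y is +-ydir (deg from world x)"
    o=ctrl.get_obs(); Rt=R.from_rotvec(o["tool_rot"]); best=None
    for a in (ydir,ydir+180):
        t=np.radians(a); y=np.array([np.cos(t),np.sin(t),0]); z=np.array([0,0,-1.])
        T=R.from_matrix(np.c_[np.cross(y,z),y,z]); w=(Rt.inv()*T).as_rotvec()
        print("t",round(o["t"],2),"pos",o["tool_pos"].round(4),"shift",Rt.inv().apply(np.array(pos)-o["tool_pos"]).round(4),"turn",w.round(3),"q6",o["q"][5].round(2),"F",o["contact_force"].round(1),"open",round(o["opening"],4),round(o["grip_force"],1))
E
python3 - <<'E'
from h import *
d=pickle.load(open("pics/top0.pkl","rb"));im=d["image"]
for uv in [(210,260.6),(273,243)]:print(ray(d,uv,.092))
# rim ellipse from zoom: inner+outer band edges, cast to z=.12
g=cv2.GaussianBlur(im,(0,0),1).max(2)
c=ray(d,(241,251),.12)[0]
P=[]
for a in np.linspace(0,2*np.pi,72,endpoint=False):
    r=np.arange(.046,.066,.0005);L=np.c_[c[0]+r*np.cos(a),c[1]+r*np.sin(a),0*r+.12]
    v=cv2.remap(g.astype(np.float32),proj(d,L)[:,0].astype(np.float32)[None],proj(d,L)[:,1].astype(np.float32)[None],1)[0]
    P.append(L[v.argmax()])
P=np.array(P);print("rim",circ(P,.056),circ(P))
to([.463,.169,.20],14.4)
E
```

```text
[[0.46652329 0.16467815 0.092     ]]
[[0.50437875 0.01450057 0.092     ]]
rim [0.49069405 0.08993341] [0.49113283 0.08990426 0.05419404]
t 0.15 pos [ 0.2252 -0.5825  0.2071] shift [ 0.4927 -0.6152  0.0082] turn [-1.000e-03 -1.000e-03 -1.453e+00] q6 -0.12 F [-0.2 -1.   0.4] open 0.0855 0.0
t 0.15 pos [ 0.2252 -0.5825  0.2071] shift [ 0.4927 -0.6152  0.0082] turn [-1.000e-03  1.000e-03  1.688e+00] q6 -0.12 F [-0.2 -1.   0.4] open 0.0855 0.0
```

```bash
python3 -m jog '[[[0.1,-0.13,0],[0,0,-0.3]],[[0.1,-0.13,0],[0,0,-0.3]],[[0.1,-0.13,0],[0,0,-0.3]],[[0.2,-0.25,0],[0,0,-0.65]],[[0.2,-0.25,0],[0,0,-0.65]]]' 1 | tail -3; python3 -c "
from h import *
to([.466,.167,.20],14.4)"
```

```text
contact_force: [1.5, 0.6, 1.0]
opening: 0.0856
grip_force: 0.0
t 0.65 pos [ 0.2995 -0.3422  0.2076] shift [ 0.5148 -0.1485  0.0079] turn [-0.    -0.001 -0.848] q6 -0.42 F [1.5 0.6 1. ] open 0.0856 0.0
t 0.65 pos [ 0.2995 -0.3422  0.2076] shift [ 0.5148 -0.1485  0.0079] turn [-1.000e-03  0.000e+00  2.293e+00] q6 -0.42 F [1.5 0.6 1. ] open 0.0856 0.0
```

```bash
python3 -m jog '[[[0.05,-0.015,0],[0,0,-0.15]],[[0.1,-0.03,0],[0,0,-0.3]],[[0.15,-0.045,0],[0,0,-0.45]],[[0.2,-0.06,0],[0,0,-0.55]],[[0.25,-0.075,0],[0,0,-0.6]]]' >/dev/null; python3 -c "
from h import *
to([.466,.167,.20],14.4)"
```

```text
t 1.15 pos [ 0.3759 -0.1043  0.208 ] shift [0.2713 0.0902 0.008 ] turn [ 0.001  0.    -0.251] q6 -0.46 F [ 1.4  0.5 -1. ] open 0.0852 0.0
t 1.15 pos [ 0.3759 -0.1043  0.208 ] shift [0.2713 0.0902 0.008 ] turn [ 1.00e-03 -1.00e-03  2.89e+00] q6 -0.46 F [ 1.4  0.5 -1. ] open 0.0852 0.0
```

```bash
python3 -m jog '[[[0.05,0.017,0],[0,0,-0.1]],[[0.1,0.033,0],[0,0,-0.2]],[[0.15,0.05,0],[0,0,-0.22]],[[0.2,0.067,0],[0,0,-0.22]],[[0.23,0.078,0],[0,0,-0.22]]]' >/dev/null; python3 -m jog '[[[0,0,0],[0,0,0]],[[0,0,0],[0,0,0]],[[0,0,0],[0,0,0]]]' >/dev/null; python3 - <<'E'
from h import *
to([.466,.167,.15],14.4)
o=ctrl.get_obs();d=optics.get_image("wrist");pickle.dump((d,o),open("pics/w1.pkl","wb"));cv2.imwrite("pics/w1.png",d["image"])
print(proj(d,[[.4665,.1647,.092],[.491,.09,.12],[.4885,.2592,.04]],o))
E
```

```text
t 1.95 pos [0.454  0.1229 0.2078] shift [0.0405 0.0212 0.0578] turn [-0.001  0.    -0.034] q6 -0.11 F [-0.3 -0.3  0.8] open 0.0857 0.0
t 1.95 pos [0.454  0.1229 0.2078] shift [0.0405 0.0212 0.0578] turn [0.000e+00 1.000e-03 3.107e+00] q6 -0.11 F [-0.3 -0.3  0.8] open 0.0857 0.0
[[306.09312734 158.61505464]
 [316.18066143 257.40501353]
 [348.75361066  58.27525405]]
```

View pics/w1.png

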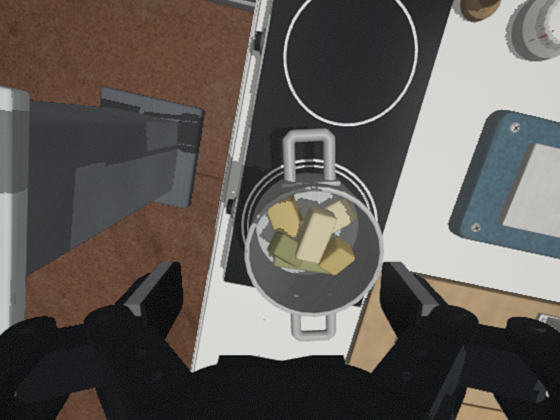

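The wrist view shows handle a with its leg midpoint at (310,160), 4 px from my prediction, and the rim centre around (314,248). The small zone is clear at (350,60).

```bash
python3 - <<'E'
from h import *
d,o=pickle.load(open("pics/w1.pkl","rb"))
H=ray(d,[(310,160)],.092,o)[0];print("handle",H)
print("rim",ray(d,[(314,249)],.12,o), "h_b",ray(d,[(313,322)],.092,o))
g=d["image"].max(2);m=np.zeros(g.shape,bool);m[0:128,275:425]=1
v,u=np.nonzero(m&(g>90));P=ray(d,np.c_[u,v],.04,o)[:,:2]
k=abs(np.hypot(*(P-[.4885,.2592]).T)-.062)<.01;P=P[k];print("small",k.sum(),circ(P,.062),circ(P))
to([H[0],H[1],.074],14.4)
E
```

```text
handle [0.47001127 0.16428137 0.092     ]
rim [[0.48745284 0.09681018 0.12      ]] h_b [[0.510018   0.01312946 0.092     ]]
small 1225 [0.48905308 0.26155883] [0.48918856 0.26092985 0.06098499]
t 2.0 pos [0.4541 0.1226 0.208 ] shift [0.0373 0.0245 0.1339] turn [-0.     0.    -0.035] q6 -0.11 F [ 0.6 -0.6  0.7] open 0.0855 0.0
t 2.0 pos [0.4541 0.1226 0.208 ] shift [0.0373 0.0245 0.1339] turn [0.    0.    3.107] q6 -0.11 F [ 0.6 -0.6  0.7] open 0.0855 0.0
```

```bash
python3 -m jog '[[[0.037,0.0245,0.02],[0,0,-0.035]],[[0.037,0.0245,0.06],[0,0,-0.035]],[[0.037,0.0245,0.1],[0,0,-0.035]],[[0.037,0.0245,0.12],[0,0,-0.035]],[[0.037,0.0245,0.134],[0,0,-0.035]]]' >/dev/null; python3 -m jog '[[[0,0,0],[0,0,0]],[[0,0,0],[0,0,0]]]' ; python3 -m jog '[[[0,0,0],[0,0,0]],[[0,0,0],[0,0,0]],[[0,0,0],[0,0,0]],[[0,0,0],[0,0,0]],[[0,0,0],[0,0,0]]]' 0 40;python3 -m jog '[[[0,0,0],[0,0,0]],[[0,0,0],[0,0,0]],[[0,0,0],[0,0,0]]]' >/dev/null; python3 - <<'E'
from h import *
to([.47,.334,.074],14.4)
d=optics.get_image("top");cv2.imwrite("pics/t1.png",cv2.resize(d["image"][200:320,120:300],None,fx=4,fy=4))
E
```

```text
t: 2.7
tool_pos: [0.4711, 0.1646, 0.0753]
tool_rot: [1.924, 2.482, 0.002]
contact_force: [-0.2, -0.2, 0.8]
opening: 0.0854
grip_force: 0.0
t: 3.2
tool_pos: [0.4703, 0.1652, 0.0743]
tool_rot: [1.923, 2.484, 0.001]
contact_force: [-0.3, 0.2, 0.4]
opening: 0.0124
grip_force: 0.0
t 3.5 pos [0.4702 0.1651 0.074 ] shift [0.1636 0.0421 0.    ] turn [-0.    -0.     0.002] q6 -0.06 F [0.8 1.  0.3] open -0.0002 0.0
t 3.5 pos [0.4702 0.1651 0.074 ] shift [0.1636 0.0421 0.    ] turn [ 0.   -0.   -3.14] q6 -0.06 F [0.8 1.  0.3] open -0.0002 0.0
```

View pics/t1.png

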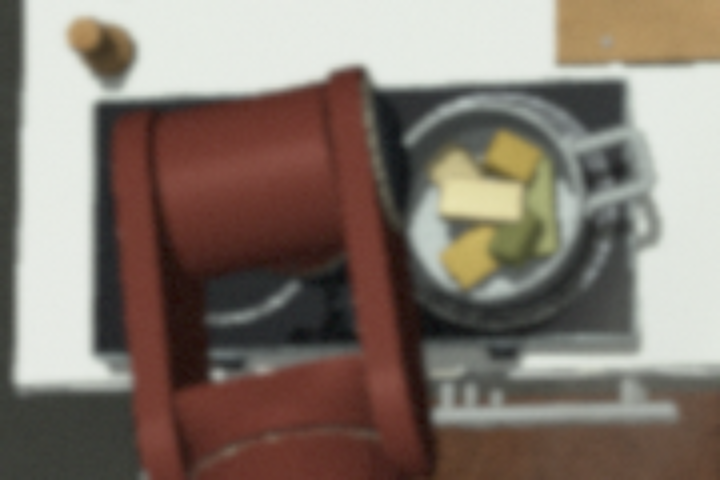

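The fingers shut to 0 without meeting the handle. I'll look with the wrist camera.

```bash
python3 - <<'E'
from h import *
o=ctrl.get_obs();d=optics.get_image("wrist");cv2.imwrite("pics/w2.png",d["image"])
T=o["tool_pos"];print(proj(d,[T,T+[0,0,.019],[.491,.09,.12]],o))
E
```

```text
[[281.07894263 251.82038235]
 [281.11393509 266.57817156]
 [284.06082834 445.98524959]]
```

View pics/w2.png

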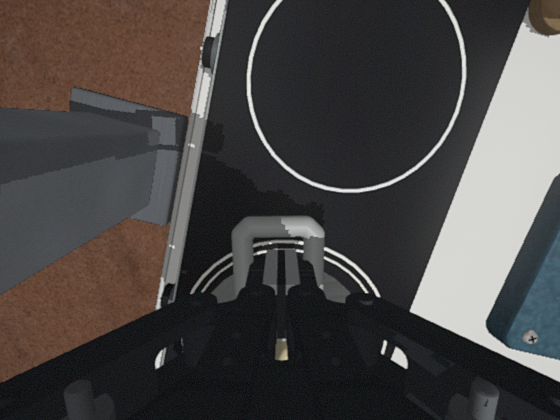

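The shut fingers sit centred on the loop, either above it or inside it. I'll open in place, which tells which: inside, they would jam at about 34 mm.

```bash
python3 -m jog '[[[0,0,0],[0,0,0]],[[0,0,0],[0,0,0]],[[0,0,0],[0,0,0]],[[0,0,0],[0,0,0]],[[0,0,0],[0,0,0]]]' 0.7 20; python3 -m jog '[[[0,0,0],[0,0,0]],[[0,0,0],[0,0,0]]]' | tail -3
```

```text
t: 4.1
tool_pos: [0.4702, 0.1651, 0.0741]
tool_rot: [-1.923, -2.484, 0.0]
contact_force: [0.5, 0.7, 0.1]
opening: 0.0599
grip_force: 0.0
contact_force: [-0.1, 0.3, 0.2]
opening: 0.0599
grip_force: 0.0
```

```bash
python3 -m jog '[[[0,0,0.005],[0,0,0]],[[0,0,0.01],[0,0,0]],[[0,0,0.014],[0,0,0]],[[0,0,0.014],[0,0,0]]]' 0.7 40; python3 -m jog '[[[0,0,0],[0,0,0]],[[0,0,0],[0,0,0]],[[0,0,0],[0,0,0]],[[0,0,0],[0,0,0]],[[0,0,0],[0,0,0]]]' 0 40;python3 -m jog '[[[0,0,0],[0,0,0]],[[0,0,0],[0,0,0]]]'
```

```text
t: 4.7
tool_pos: [0.4694, 0.1649, 0.0589]
tool_rot: [-1.923, -2.483, 0.002]
contact_force: [-0.5, 0.1, -0.5]
opening: 0.06
grip_force: 0.0
t: 5.2
tool_pos: [0.4702, 0.1652, 0.0603]
tool_rot: [-1.923, -2.484, -0.0]
contact_force: [-0.6, 1.4, 1.5]
opening: 0.0421
grip_force: 41.0
t: 5.4
tool_pos: [0.4702, 0.1652, 0.0603]
tool_rot: [-1.923, -2.484, -0.0]
contact_force: [-1.5, 0.9, 1.7]
opening: 0.0422
grip_force: 41.0
```

```bash
J='python3 -m jog'; python3 -m jog '[[[0.004,0.001,0],[0,0,0]],[[0.011,0.003,0],[0,0,0]],[[0.021,0.0055,0],[0,0,0]],[[0.031,0.008,0],[0,0,0]],[[0.041,0.0105,0],[0,0,0]]]'; python3 -m jog '[[[0.01,0.0026,0],[0,0,0]],[[0.02,0.0052,0],[0,0,0]],[[0.03,0.0078,0],[0,0,0]],[[0.04,0.0103,0],[0,0,0]],[[0.05,0.0129,0],[0,0,0]]]';python3 -m jog '[[[0.01,0.0026,0],[0,0,0]],[[0.02,0.0052,0],[0,0,0]],[[0.03,0.0078,0],[0,0,0]],[[0.038,0.0098,0],[0,0,0]],[[0.042,0.0108,0],[0,0,0]]]';python3 -m jog '[[[0,0,0],[0,0,0]],[[0,0,0],[0,0,0]]]'; python3 - <<'E'
from h import *
to([.4702,.3352,.0603],14.4)
d=optics.get_image("top");pickle.dump(d,open("pics/t2.pkl","wb"));cv2.imwrite("pics/t2.png",cv2.resize(d["image"][200:320,120:300],None,fx=4,fy=4))
E
```

```text
t: 5.9
tool_pos: [0.4704, 0.2077, 0.0602]
tool_rot: [1.923, 2.483, -0.001]
contact_force: [-0.5, -4.5, 1.5]
opening: 0.042
grip_force: 41.0
t: 6.4
tool_pos: [0.4701, 0.2598, 0.0601]
tool_rot: [1.923, 2.484, -0.001]
contact_force: [-0.1, -5.3, 2.7]
opening: 0.0422
grip_force: 41.1
t: 6.9
tool_pos: [0.4699, 0.3032, 0.0601]
tool_rot: [1.922, 2.485, -0.0]
contact_force: [1.2, -5.2, 2.2]
opening: 0.0421
grip_force: 41.2
t: 7.1
tool_pos: [0.4699, 0.3035, 0.0603]
tool_rot: [-1.922, -2.483, -0.003]
contact_force: [-0.1, 1.3, 2.1]
opening: 0.0423
grip_force: 41.1
t 7.1 pos [0.4699 0.3035 0.0603] shift [0.0306 0.0082 0.    ] turn [ 0.001 -0.002  0.002] q6 0.19 F [-0.1  1.3  2.1] open 0.0423 41.1
t 7.1 pos [0.4699 0.3035 0.0603] shift [0.0306 0.0082 0.    ] turn [ 4.00e-03  1.00e-03 -3.14e+00] q6 0.19 F [-0.1  1.3  2.1] open 0.0423 41.1
```

View pics/t2.png

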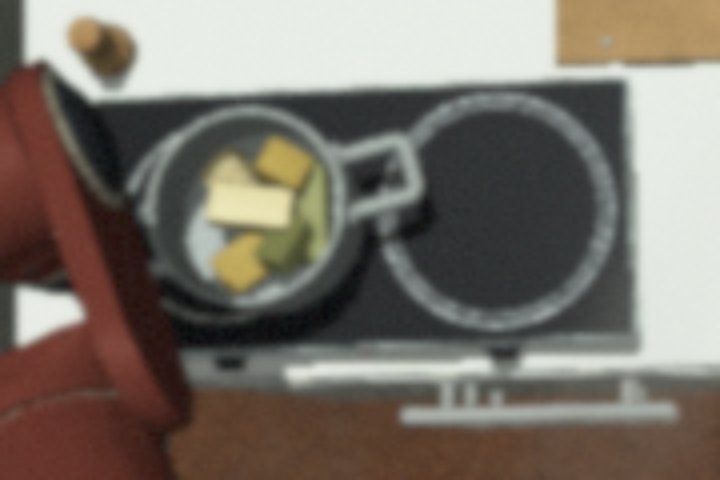

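The pot slides along flat with the gripper; its rim is centred at zoom (250,205), which is px (182.5,251.2), with about 30 mm to go.

```bash
python3 - <<'E'
from h import *
d=pickle.load(open("pics/t2.pkl","rb"));print("pot",ray(d,(182.5,251.2),.12))
print("large",ray(d,(244.75,252.5),.04))
print("hb",ray(d,(120+375/4,200+182/4),.092))
d=pickle.load(open("pics/top0.pkl","rb"));print("pot0 by hand",ray(d,(140+509/5,215+175/5),.12))
E
```

```text
pot [[0.48737383 0.22430765 0.12      ]]
large [[0.48935565 0.08680509 0.04      ]]
hb [[0.50227172 0.15574694 0.092     ]]
pot0 by hand [[0.48641299 0.08623769 0.12      ]]
```

```bash
python3 -m jog '[[[0.004,0.001,0],[0,0,0]],[[0.012,0.0035,0],[0,0,0]],[[0.022,0.0065,0],[0,0,0]],[[0.03,0.0085,0],[0,0,0]],[[0.033,0.0095,0],[0,0,0]]]';python3 -m jog '[[[0,0,0],[0,0,0]],[[0,0,0],[0,0,0]],[[0,0,0],[0,0,0]]]' >/dev/null; python3 -m jog '[[[0,0,0],[0,0,0]],[[0,0,0],[0,0,0]],[[0,0,0],[0,0,0]],[[0,0,0],[0,0,0]]]' 0.75; python3 -m jog '[[[0,0,-0.01],[0,0,0]],[[0,0,-0.03],[0,0,0]],[[0,0,-0.06],[0,0,0]],[[0,0,-0.1],[0,0,0]],[[0,0,-0.14],[0,0,0]]]' >/dev/null; python3 -m jog '[[[-0.05,0,0],[0,0,0]],[[-0.1,0,0],[0,0,0]],[[-0.15,0,0],[0,0,0]],[[-0.2,0,0],[0,0,0]],[[-0.25,0,0],[0,0,0]]]' 1 ; python3 - <<'E'
from h import *
to([.489,-.264,.2],0)
d=optics.get_image("top");pickle.dump(d,open("pics/t3.pkl","wb"))
im=d["image"];a=cv2.resize(im[210:300,135:285],None,fx=5,fy=5,interpolation=cv2.INTER_CUBIC)
cv2.imwrite("pics/t3.png",a)
E
```

```text
t: 7.65
tool_pos: [0.471, 0.3364, 0.06]
tool_rot: [1.923, 2.483, -0.002]
contact_force: [-0.1, -4.8, 3.7]
opening: 0.0422
grip_force: 41.2
t: 8.35
tool_pos: [0.4708, 0.3369, 0.0599]
tool_rot: [-1.923, -2.484, -0.0]
contact_force: [0.0, 0.4, -0.1]
opening: 0.0641
grip_force: 0.0
t: 9.35
tool_pos: [0.5339, 0.0929, 0.2013]
tool_rot: [1.922, 2.483, 0.002]
contact_force: [1.2, 0.3, 0.3]
opening: 0.0851
grip_force: 0.0
t 9.35 pos [0.5339 0.0929 0.2013] shift [-0.3343 -0.133   0.0011] turn [ 0.002 -0.     0.253] q6 -0.22 F [1.2 0.3 0.3] open 0.0851 0.0
t 9.35 pos [0.5339 0.0929 0.2013] shift [-0.3343 -0.133   0.0011] turn [ 0.     0.003 -2.888] q6 -0.22 F [1.2 0.3 0.3] open 0.0851 0.0
```

View pics/t3.png

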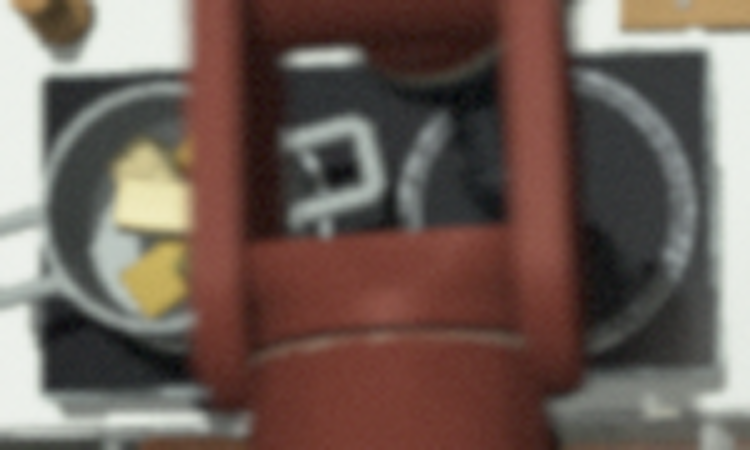

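The arm hides the pot's right half, but handle b and the left rim look right. The missed first close suggests the real fingertips sit higher than the reported TCP. I'll clear the pot, measure it and the lids, and touch the bare bench to find the true tip height.

```bash
python3 -m jog '[[[-0.05,-0.025,0.02],[0,0,0.1]],[[-0.1,-0.05,0.04],[0,0,0.2]],[[-0.14,-0.075,0.07],[0,0,0.25]],[[-0.165,-0.1,0.1],[0,0,0.25]],[[-0.165,-0.1,0.14],[0,0,0.25]]]' 0.5 20 >/dev/null; python3 -m jog '[[[0,0,0],[0,0,0]],[[0,0,0],[0,0,0]],[[0,0,0],[0,0,0]]]'; cat > meas.py <<'E'
from h import *
def edge(d,c,z,r0,r1,f,rfit,im,obs=None,name=""):
    P=[]
    for a in np.linspace(0,2*np.pi,90,endpoint=False):
        r=np.arange(r0,r1,.0004);L=np.c_[c[0]+r*np.cos(a),c[1]+r*np.sin(a),0*r+z]
        q=proj(d,L,obs).astype(np.float32);v=cv2.remap(im,q[:,:1],q[:,1:],1)[:,0]
        P.append(L[f(v)])
    P=np.array(P);x=circ(P,rfit);e=np.hypot(*(P[:,:2]-x).T)-rfit
    k=abs(e)<.004;print(name,"fixed r",circ(P[k],rfit).round(4),"free",circ(P[k]).round(4),k.sum());return circ(P[k],rfit)
E
python3 - <<'E'
from meas import *
to([.47,-.09,.04],0)
d=optics.get_image("top");pickle.dump(d,open("pics/t4.pkl","wb"))
g=cv2.GaussianBlur(d["image"],(0,0),.8).max(2).astype(np.float32)
# pot rim: bright ring in mid; inside dark
c=(.4885,.259)
for _ in range(2): c=edge(d,c,.12,.048,.064,np.argmax,.056,g,name="pot")
# lid cover: outer edge of wood vs cork / flat top edge r=.0685 z=.031
s=cv2.GaussianBlur(d["image"],(0,0),.8).astype(np.float32)
r=s[...,2]
c=(.490,-.264)
for _ in range(2): c=edge(d,c,.031,.058,.080,lambda v:np.gradient(v).argmax(),.0685,r,name="cover")
v,u=np.nonzero(d["image"][235:262,375:405].max(2)<60);print("knob",ray(d,(u.mean()+375,v.mean()+235),.08),len(u))
E
```

```text
t: 10.2
tool_pos: [0.481, -0.0888, 0.0672]
tool_rot: [2.214, 2.223, 0.004]
contact_force: [-0.6, 0.4, -0.3]
opening: 0.043
grip_force: 0.0
t 10.2 pos [ 0.481  -0.0888  0.0672] shift [-0.0011 -0.0111  0.0272] turn [0.005 0.001 0.004] q6 -0.34 F [-0.6  0.4 -0.3] open 0.043 0.0
t 10.2 pos [ 0.481  -0.0888  0.0672] shift [-0.0011 -0.0111  0.0272] turn [-2.000e-03  7.000e-03 -3.137e+00] q6 -0.34 F [-0.6  0.4 -0.3] open 0.043 0.0
pot fixed r [0.4898 0.2632] free [0.4898 0.2631 0.0558] 73
pot fixed r [0.4905 0.2632] free [0.4903 0.263  0.0557] 39
cover fixed r [ 0.4898 -0.2667] free [ 0.4897 -0.2664  0.0698] 81
cover fixed r [ 0.49   -0.2668] free [ 0.4899 -0.2664  0.0699] 82
knob [[ 0.48949541 -0.26462063  0.08      ]] 60
```

```bash
python3 -m jog '[[[0,0,0.015],[0,0,0]],[[0,0,0.03],[0,0,0]],[[0,0,0.045],[0,0,0]],[[0,0,0.055],[0,0,0]],[[0,0,0.06],[0,0,0]]]' | sed -n '2p;4p'; for_=1; python3 -m jog '[[[0,0,0.002],[0,0,0]],[[0,0,0.004],[0,0,0]],[[0,0,0.004],[0,0,0]]]'| sed -n '2p;4p'; python3 -m jog '[[[0,0,0.002],[0,0,0]],[[0,0,0.004],[0,0,0]],[[0,0,0.004],[0,0,0]]]'| sed -n '2p;4p'
```

```text
tool_pos: [0.4795, -0.0886, 0.0048]
contact_force: [0.8, 0.0, 0.5]
tool_pos: [0.479, -0.089, 0.0007]
contact_force: [0.8, 0.9, -0.6]
tool_pos: [0.4784, -0.0889, -0.0039]
contact_force: [0.8, 0.9, -0.0]
```

```bash
python3 -m jog '[[[0,0,0.002],[0,0,0]],[[0,0,0.003],[0,0,0]],[[0,0,0.003],[0,0,0]]]'| sed -n '2p;4p'; python3 -m jog '[[[0,0,0.002],[0,0,0]],[[0,0,0.003],[0,0,0]],[[0,0,0.003],[0,0,0]]]'| sed -n '2p;4p'
```

```text
tool_pos: [0.4784, -0.0889, -0.007]
contact_force: [-0.2, -0.3, -0.8]
tool_pos: [0.4784, -0.0889, -0.01]
contact_force: [0.0, -0.1, 0.2]
```

```bash
python3 -m jog '[[[0,0,0.001],[0,0,0]],[[0,0,0.002],[0,0,0]],[[0,0,0.002],[0,0,0]]]'| sed -n '2p;4p'
```

```text
tool_pos: [0.4785, -0.0889, -0.0119]
contact_force: [0.5, 0.1, 0.2]
```

```bash
python3 -m jog '[[[0,0,0.001],[0,0,0]],[[0,0,0.002],[0,0,0]],[[0,0,0.002],[0,0,0]]]'| sed -n '2p;4p';python3 -m jog '[[[0,0,0.001],[0,0,0]],[[0,0,0.002],[0,0,0]],[[0,0,0.002],[0,0,0]]]'| sed -n '2p;4p'
```

```text
tool_pos: [0.4785, -0.0889, -0.0139]
contact_force: [-0.1, 1.3, -0.1]
tool_pos: [0.4785, -0.0889, -0.0159]
contact_force: [-0.1, 0.4, -0.9]
```

```bash
python3 -m jog '[[[0,0,0.001],[0,0,0]],[[0,0,0.002],[0,0,0]],[[0,0,0.002],[0,0,0]]]'| sed -n '2p;4p';python3 -m jog '[[[0,0,0.001],[0,0,0]],[[0,0,0.002],[0,0,0]],[[0,0,0.002],[0,0,0]]]'| sed -n '2p;4p'
```

```text
tool_pos: [0.4784, -0.0889, -0.0179]
contact_force: [-0.5, 0.1, -0.0]
tool_pos: [0.4784, -0.0889, -0.0199]
contact_force: [-0.2, 0.2, -0.3]
```

```bash
python3 -m jog '[[[0,0,0.001],[0,0,0]],[[0,0,0.002],[0,0,0]],[[0,0,0.002],[0,0,0]]]'| sed -n '2p;4p';python3 -m jog '[[[0,0,0.001],[0,0,0]],[[0,0,0.002],[0,0,0]],[[0,0,0.002],[0,0,0]]]'| sed -n '2p;4p'
```

```text
tool_pos: [0.4785, -0.0889, -0.0219]
contact_force: [0.2, 0.2, -0.4]
tool_pos: [0.4784, -0.0889, -0.0239]
contact_force: [0.0, 0.7, -0.2]
```

```bash
python3 -m jog '[[[0,0,0.001],[0,0,0]],[[0,0,0.002],[0,0,0]],[[0,0,0.002],[0,0,0]]]'| sed -n '2p;4p'
```

```text
tool_pos: [0.4787, -0.089, -0.025]
contact_force: [-2.6, 0.4, 5.6]
```

Contact comes at a reported TCP z of −0.0245 with a 43 mm opening, so the true tips sit about 24 mm above the reported TCP. I'll use that for the knob. Next: up, and cross-check pot and lids in the scene camera.

```bash
python3 -m jog '[[[0,0,-0.02],[0,0,0]],[[0,0,-0.06],[0,0,0]],[[0,0,-0.1],[0,0,0]],[[0,0,-0.14],[0,0,0]],[[0,0,-0.16],[0,0,0]]]' 0.75 >/dev/null; python3 -m jog '[[[-0.04,0,0],[0,0,0]],[[-0.08,0,0],[0,0,0]],[[-0.1,0,0],[0,0,0]],[[-0.1,0,0],[0,0,0]],[[-0.1,0,0],[0,0,0]]]'|sed -n 2p
python3 - <<'E'
from meas import *
d=optics.get_image("scene");im=d["image"];pickle.dump(d,open("pics/s5.pkl","wb"))
v,u=np.nonzero(im[275:297,225:250].max(2)<45);print("knob s",ray(d,(u.mean()+225,v.mean()+275),.068),len(u))
g=cv2.GaussianBlur(im,(0,0),.8).max(2).astype(np.float32)
edge(d,(.489,.261),.12,.048,.064,np.argmax,.056,g,name="pot s")
r=cv2.GaussianBlur(im,(0,0),.8)[...,2].astype(np.float32)
edge(d,(.49,-.2655),.031,.058,.080,lambda v:np.gradient(v).argmax(),.0685,r,name="cover s")
d=pickle.load(open("pics/t3.pkl","rb"))
o=ctrl.get_obs();w=optics.get_image("wrist");pickle.dump((w,o),open("pics/w6.pkl","wb"))
to([.4897,-.2655,.1],0)
print(proj(w,[[.4897,-.2655,.08]],o))
t=optics.get_image("top");pickle.dump(t,open("pics/t6.pkl","wb"))
s=cv2.GaussianBlur(t["image"],(0,0),.8).max(2).astype(np.float32)
# half-max crossing outside rim: bright -> dark
edge(t,(.489,.261),.12,.052,.066,lambda v:np.gradient(v).argmin(),.058,s,name="pot outer")
edge(t,(.489,.261),.12,.046,.058,lambda v:np.gradient(v).argmax(),.054,s,name="pot inner")
cv2.imwrite("pics/c6.png",np.hstack([cv2.resize(w["image"],None,fx=.7,fy=.7),cv2.resize(t["image"][205:295,140:220],(348,392))]))
E
```

```text
tool_pos: [0.4787, -0.1888, 0.134]
knob s [[ 0.49555536 -0.2710652   0.068     ]] 71
pot s fixed r [0.4912 0.2655] free [0.4907 0.2655 0.0544] 71
cover s fixed r [ 0.4949 -0.2703] free [ 0.4954 -0.2714  0.0693] 40
t 15.45 pos [ 0.4788 -0.188   0.134 ] shift [-0.0776  0.0107  0.0339] turn [-0.    -0.001  0.004] q6 -0.52 F [ 0.7  0.1 -0.3] open 0.064 0.0
t 15.45 pos [ 0.4788 -0.188   0.134 ] shift [-0.0776  0.0107  0.0339] turn [ 1.000e-03 -1.000e-03 -3.138e+00] q6 -0.52 F [ 0.7  0.1 -0.3] open 0.064 0.0
[[295.56820011 320.7694848 ]]
pot outer fixed r [0.489  0.2613] free [0.4891 0.2615 0.059 ] 72
pot inner fixed r [0.489  0.2609] free [0.4893 0.2613 0.0523] 84Traceback (most recent call last):
  File "<stdin>", line 17, in <module>
    return _nx.concatenate(arrs, 1, dtype=dtype, casting=casting)
           ~~~~~~~~~~~~~~~^^^^^^^^^^^^^^^^^^^^^^^^^^^^^^^^^^^^^^^
ValueError: all the input array dimensions except for the concatenation axis must match exactly, but along dimension 0, the array at index 0 has size 294 and the array at index 1 has size 392
```

```bash
python3 -m jog '[[[-0.04,0.005,0],[0,0,0]],[[-0.0775,0.0105,0.01],[0,0,0]],[[-0.0775,0.0105,0.04],[0,0,0]],[[-0.0775,0.0105,0.08],[0,0,0]],[[-0.0775,0.0105,0.095],[0,0,0]]]' >/dev/null; python3 -m jog '[[[0,0,0.002],[0,0,0]],[[0,0,0.002],[0,0,0]],[[0,0,0.002],[0,0,0]]]'; python3 -m jog '[[[0,0,0],[0,0,0]],[[0,0,0],[0,0,0]],[[0,0,0],[0,0,0]],[[0,0,0],[0,0,0]],[[0,0,0],[0,0,0]]]' 0 50; python3 -m jog '[[[0,0,0],[0,0,0]],[[0,0,0],[0,0,0]]]'
```

```text
t: 16.3
tool_pos: [0.4912, -0.267, 0.0396]
tool_rot: [2.215, 2.223, 0.001]
contact_force: [-0.0, -0.4, 0.2]
opening: 0.0642
grip_force: 0.0
t: 16.8
tool_pos: [0.491, -0.2671, 0.039]
tool_rot: [2.216, 2.222, 0.002]
contact_force: [1.6, 1.4, 5.9]
opening: 0.0232
grip_force: 49.6
t: 17.0
tool_pos: [0.491, -0.267, 0.039]
tool_rot: [2.216, 2.223, 0.002]
contact_force: [1.7, 1.6, 5.9]
opening: 0.0228
grip_force: 49.6
```

```bash
python3 -m jog '[[[0,0,-0.003],[0,0,0]],[[0,0,-0.008],[0,0,0]],[[0,0,-0.015],[0,0,0]],[[0,0,-0.02],[0,0,0]],[[0,0,-0.02],[0,0,0]]]';python3 -m jog '[[[0,0,-0.03],[0,0,0]],[[0,0,-0.07],[0,0,0]],[[0,0,-0.11],[0,0,0]],[[0,0,-0.13],[0,0,0]],[[0,0,-0.13],[0,0,0]]]'; python3 -c "
from h import *
to([.490,.2605,.19],0)"
```

```text
t: 17.5
tool_pos: [0.4901, -0.2668, 0.0582]
tool_rot: [2.217, 2.224, 0.0]
contact_force: [1.5, -0.2, -4.4]
opening: 0.0229
grip_force: 49.3
t: 18.0
tool_pos: [0.4917, -0.268, 0.192]
tool_rot: [2.212, 2.219, 0.002]
contact_force: [0.8, -0.9, -4.5]
opening: 0.023
grip_force: 50.2
t 18.0 pos [ 0.4917 -0.268   0.192 ] shift [ 5.285e-01 -1.000e-04 -7.000e-04] turn [0.007 0.005 0.003] q6 -0.63 F [ 0.8 -0.9 -4.5] open 0.023 50.2
t 18.0 pos [ 0.4917 -0.268   0.192 ] shift [ 5.285e-01 -1.000e-04 -7.000e-04] turn [-0.008  0.011 -3.139] q6 -0.63 F [ 0.8 -0.9 -4.5] open 0.023 50.2
```

```bash
python3 -m jog '[[[0.01,0,0],[0,0,0]],[[0.03,0,0],[0,0,0]],[[0.06,0,0],[0,0,0]],[[0.09,0,0],[0,0,0]],[[0.12,0,0],[0,0,0]]]' >/dev/null;python3 -m jog '[[[0.03,0,0],[0,0,0]],[[0.06,0,0],[0,0,0]],[[0.09,0,0],[0,0,0]],[[0.12,0,0],[0,0,0]],[[0.15,0,0],[0,0,0]]]' >/dev/null;python3 -m jog '[[[0.03,0,0],[0,0,0]],[[0.06,0,0],[0,0,0]],[[0.09,0,0],[0,0,0]],[[0.12,0,0],[0,0,0]],[[0.15,0,0],[0,0,0]]]' >/dev/null;python3 -m jog '[[[0.03,0,0],[0,0,0]],[[0.06,0,0],[0,0,0]],[[0.08,0,0],[0,0,0]],[[0.095,0,0],[0,0,0]],[[0.105,0,0],[0,0,0]]]' >/dev/null;python3 -m jog '[[[0,0,0],[0,0,0]],[[0,0,0],[0,0,0]],[[0,0,0],[0,0,0]]]'; python3 -c "
from h import *
to([.490,.260,.16],0)"
```

```text
t: 20.3
tool_pos: [0.4881, 0.2577, 0.1871]
tool_rot: [2.219, 2.223, -0.001]
contact_force: [0.3, -0.5, -3.4]
opening: 0.0224
grip_force: 50.2
t 20.3 pos [0.4881 0.2577 0.1871] shift [0.0023 0.0019 0.0271] turn [-0.     0.     0.002] q6 0.35 F [ 0.3 -0.5 -3.4] open 0.0224 50.2
t 20.3 pos [0.4881 0.2577 0.1871] shift [0.0023 0.0019 0.0271] turn [-1.00e-03 -0.00e+00 -3.14e+00] q6 0.35 F [ 0.3 -0.5 -3.4] open 0.0224 50.2
```

```bash
python3 -m jog '[[[0.001,0.001,0.008],[0,0,0]],[[0.0023,0.0019,0.016],[0,0,0]],[[0.0023,0.0019,0.024],[0,0,0]],[[0.0023,0.0019,0.03],[0,0,0]],[[0.0023,0.0019,0.033],[0,0,0]]]' | sed -n '2p;4p';python3 -m jog '[[[0,0,0.002],[0,0,0]],[[0,0,0.003],[0,0,0]],[[0,0,0.003],[0,0,0]]]'| sed -n '2p;4p'
```

```text
tool_pos: [0.4893, 0.2606, 0.1528]
contact_force: [0.9, 0.1, -4.3]
tool_pos: [0.4901, 0.261, 0.1514]
contact_force: [0.4, -0.8, -3.9]
```

```bash
python3 -m jog '[[[0,0,0.001],[0,0,0]],[[0,0,0.002],[0,0,0]],[[0,0,0.002],[0,0,0]]]'| sed -n '2p;4p'
```

```text
tool_pos: [0.4899, 0.2609, 0.1493]
contact_force: [-0.9, 0.3, -4.0]
```

No contact yet, about 4 mm into the mouth. Continuing gently.

```bash
python3 -m jog '[[[0,0,0.001],[0,0,0]],[[0,0,0.002],[0,0,0]],[[0,0,0.002],[0,0,0]]]'| sed -n '2p;4p'; python3 -m jog '[[[0,0,0.001],[0,0,0]],[[0,0,0.002],[0,0,0]],[[0,0,0.002],[0,0,0]]]'| sed -n '2p;4p'
```

```text
tool_pos: [0.4902, 0.2612, 0.1478]
contact_force: [-0.2, 1.2, -2.5]
tool_pos: [0.4905, 0.2617, 0.1466]
contact_force: [-1.7, 3.7, 3.3]
```

```bash
python3 -m jog '[[[0,0,0.0005],[0,0,0]],[[0,0,0.001],[0,0,0]],[[0,0,0.001],[0,0,0]]]'| sed -n '2p;4p'; python3 -m jog '[[[0,0,0.0005],[0,0,0]],[[0,0,0.001],[0,0,0]],[[0,0,0.001],[0,0,0]]]'| sed -n '2p;4p'
```

```text
tool_pos: [0.4898, 0.2609, 0.1435]
contact_force: [0.7, 3.5, -1.5]
tool_pos: [0.4898, 0.261, 0.1433]
contact_force: [-0.7, 3.7, -0.4]
```

```bash
python3 -m jog '[[[0.0007,0,0],[0,0,0]],[[0.0013,0,0],[0,0,0]],[[0.0013,0,0.0005],[0,0,0]],[[0.0013,0,0.001],[0,0,0]],[[0.0013,0,0.001],[0,0,0]]]'| sed -n '2p;4p'
```

```text
tool_pos: [0.4899, 0.2616, 0.143]
contact_force: [-4.3, -2.3, 5.3]
```

```bash
python3 -m jog '[[[0,0,0],[0,0,0]],[[0,0,0],[0,0,0]],[[0,0,0],[0,0,0]],[[0,0,0],[0,0,0]],[[0,0,0],[0,0,0]]]' 0.72 50; python3 -m jog '[[[0,0,-0.01],[0,0,0]],[[0,0,-0.03],[0,0,0]],[[0,0,-0.06],[0,0,0]],[[0,0,-0.09],[0,0,0]],[[0,0,-0.09],[0,0,0]]]'|sed -n '2p;4p'; python3 - <<'E'
from h import *
d=optics.get_image("scene");o=ctrl.get_obs();w=optics.get_image("wrist")
a=cv2.resize(d["image"][140:250,220:330],(420,420));b=w["image"][:,70:450]
print(o["tool_pos"])
print(proj(d,[[.49,.2615,.184]]),proj(w,[[.49,.2615,.184],[.49,.2615,.135]],o))
pickle.dump((w,o),open("pics/w7.pkl","wb"));cv2.imwrite("pics/c7.png",np.hstack([a,b]))
E
```

```text
t: 23.6
tool_pos: [0.49, 0.2622, 0.1422]
tool_rot: [-2.218, -2.225, -0.0]
contact_force: [0.4, -0.2, -1.1]
opening: 0.0614
grip_force: 0.0
tool_pos: [0.4927, 0.2633, 0.2391]
contact_force: [0.6, 0.8, 0.6]
[0.49162859 0.2628663  0.2361839 ]
[[286.05944142 140.82507764]] [[278.5501067  225.53562378]
 [278.57548147 208.25894859]]
```

View pics/c7.png

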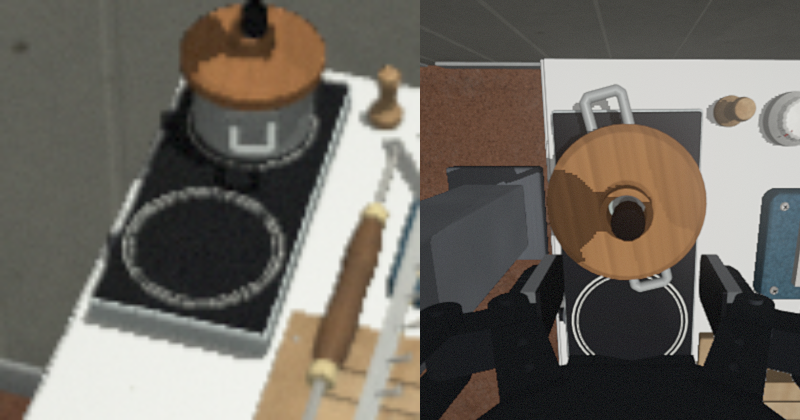

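The lids sit level on the pot inside the small zone with the knob free. Now for the cover's collar.

```bash
python3 -m jog '[[[0,0,0],[0,0,0]],[[0,0,0],[0,0,0]]]' >/dev/null; python3 -c "
from h import *
to([.490,.262,.117],0)"
```

```text
t 24.4 pos [0.4891 0.2619 0.2305] shift [0.0002 0.0012 0.1135] turn [-0.003  0.001  0.003] q6 0.35 F [-0.5 -0.1 -0.5] open 0.0613 0.0
t 24.4 pos [0.4891 0.2619 0.2305] shift [0.0002 0.0012 0.1135] turn [-2.000e-03 -4.000e-03 -3.139e+00] q6 0.35 F [-0.5 -0.1 -0.5] open 0.0613 0.0
```

```bash
python3 -m jog '[[[0,0.0005,0.025],[0,0,0]],[[0,0.0005,0.05],[0,0,0]],[[0,0.0005,0.075],[0,0,0]],[[0,0.0005,0.095],[0,0,0]],[[0,0.0005,0.103],[0,0,0]]]' >/dev/null; python3 -m jog '[[[0,0,0.005],[0,0,0]],[[0,0,0.01],[0,0,0]],[[0,0,0.01],[0,0,0]],[[0,0,0.01],[0,0,0]]]'|sed -n '2p;4p'; python3 -c "
from h import *
to([.490,.262,.117],0)"
```

```text
tool_pos: [0.491, 0.2624, 0.1202]
contact_force: [-0.2, 0.3, 0.7]
t 25.3 pos [0.491  0.2624 0.1202] shift [-0.0004 -0.001   0.0032] turn [ 0.001 -0.001  0.003] q6 0.35 F [-0.2  0.3  0.7] open 0.0615 0.0
t 25.3 pos [0.491  0.2624 0.1202] shift [-0.0004 -0.001   0.0032] turn [ 1.000e-03  2.000e-03 -3.139e+00] q6 0.35 F [-0.2  0.3  0.7] open 0.0615 0.0
```

```bash
python3 -m jog '[[[-0.0004,-0.001,0.002],[0,0,0]],[[-0.0004,-0.001,0.002],[0,0,0]],[[-0.0004,-0.001,0.002],[0,0,0]]]'|sed -n '2p;4p'; python3 -m jog '[[[0,0,0],[0,0,0]],[[0,0,0],[0,0,0]],[[0,0,0],[0,0,0]],[[0,0,0],[0,0,0]],[[0,0,0],[0,0,0]]]' 0 35;  python3 -m jog '[[[0,0,0],[0,0,0]],[[0,0,0],[0,0,0]]]'
```

```text
tool_pos: [0.4895, 0.2618, 0.1176]
contact_force: [-0.1, -0.3, -0.6]
t: 26.1
tool_pos: [0.4897, 0.2619, 0.1177]
tool_rot: [2.218, 2.225, 0.001]
contact_force: [-0.1, -0.1, 3.4]
opening: 0.0406
grip_force: 35.7
t: 26.3
tool_pos: [0.4897, 0.2619, 0.1178]
tool_rot: [2.218, 2.225, 0.001]
contact_force: [-1.1, -0.6, 5.4]
opening: 0.0409
grip_force: 35.8
```

Gripped at the collar's width (41 mm). Lifting straight up and slowly.

```bash
python3 -m jog '[[[0,0,-0.002],[0,0,0]],[[0,0,-0.005],[0,0,0]],[[0,0,-0.009],[0,0,0]],[[0,0,-0.012],[0,0,0]],[[0,0,-0.012],[0,0,0]]]'
```

```text
t: 26.8
tool_pos: [0.4897, 0.2619, 0.1298]
tool_rot: [2.218, 2.224, 0.001]
contact_force: [-0.6, 0.2, -2.2]
opening: 0.0409
grip_force: 35.5
```

Now only 2 N hangs on the gripper, so it holds the cover alone. Continuing up.

```bash
python3 -m jog '[[[0,0,-0.008],[0,0,0]],[[0,0,-0.016],[0,0,0]],[[0,0,-0.024],[0,0,0]],[[0,0,-0.032],[0,0,0]],[[0,0,-0.04],[0,0,0]]]'|sed -n '2p;4p';python3 -m jog '[[[0,0,-0.01],[0,0,0]],[[0,0,-0.02],[0,0,0]],[[0,0,-0.03],[0,0,0]],[[0,0,-0.04],[0,0,0]],[[0,0,-0.05],[0,0,0]]]'|sed -n '2p;4p';python3 -m jog '[[[0,0,-0.01],[0,0,0]],[[0,0,-0.018],[0,0,0]],[[0,0,-0.025],[0,0,0]],[[0,0,-0.028],[0,0,0]],[[0,0,-0.028],[0,0,0]]]' >/dev/null;python3 -m jog '[[[0,0,0],[0,0,0]],[[0,0,0],[0,0,0]],[[0,0,0],[0,0,0]],[[0,0,0],[0,0,0]],[[0,0,0],[0,0,0]]]'
python3 - <<'E'
from h import *
d=optics.get_image("scene");cv2.imwrite("pics/c8.png",cv2.resize(d["image"][70:260,180:370],(600,600)))
E
```

```text
tool_pos: [0.4896, 0.2619, 0.1703]
contact_force: [0.1, -0.3, -1.6]
tool_pos: [0.4895, 0.2618, 0.2202]
contact_force: [0.3, 0.5, -2.6]
t: 28.8
tool_pos: [0.4894, 0.2618, 0.2471]
tool_rot: [-2.218, -2.225, 0.0]
contact_force: [-0.7, 0.5, -2.2]
opening: 0.0412
grip_force: 35.7
```

View pics/c8.png

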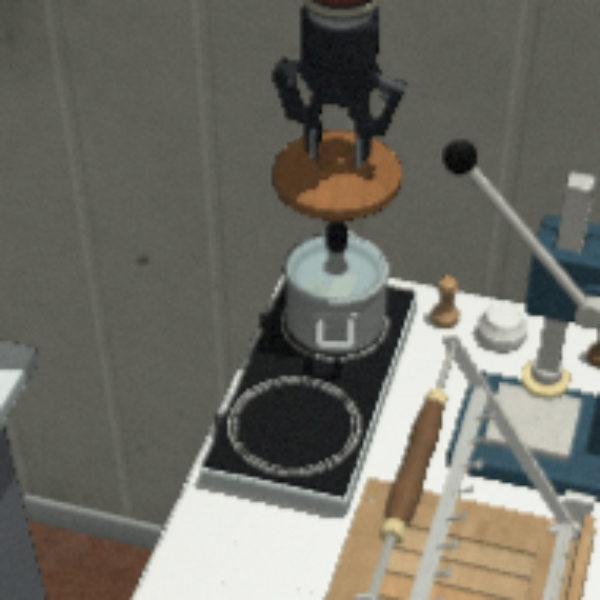

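The picture shows the cover held level above the knob, at zoom (337,175). The glass lid is flush in the pot at (337,265), and the pot stands on the small zone. Lift is 129 mm.

```bash
python3 -c "
from station import job
print(job.finish_job())"
```

```text
the job is handed in; nothing more can be done
None
```

I handed the job in at about 29 s of the allowed 72 s. By the last readings and picture, the pot stands on the small zone with the glass lid seated flush, and the gripper holds the wooden cover level about 13 cm above its seat; no verdict came back.

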